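# Lock the antenna mast's hinge pin with the red R-clip

## Robot

A 6-joint arm with a two-finger parallel gripper is mounted at the origin on the work surface. World frame = base frame: x ahead of the robot, y to its left, z up, the work surface at z = 0. Lengths are in m, angles in rad, forces in N, time in s.
With the tool pointing down it reaches from about 0.25 to 0.775 m from the base axis. Payload 4 kg.
Tool frame: the origin (TCP) lies at the centre of the arm's flange, where the gripper is bolted on; the fingertips stand 199 mm ahead of it and the grasp point (between the pads) lies 180 mm ahead of it (robot.tcp_to_tips is the distance from the TCP to the fingertips, in m); z points along the fingers, y is the line along which they close (so a half turn about z gives the same grasp; the last joint's range is limited). The gripper opens to 94 mm and grips with 3 to 60 N. Pads are 16 mm wide; open, the fingers measure 119 mm over their backs; the gripper's body (75 mm by 177 mm) begins 78 mm behind the grasp point.
Start: joints at [-1.373, 0.087, 1.371, -0, 1.684, -0.103], TCP at [0.163, -0.525, 0.405] pointing down, gripper open.
Joint ranges: [-3.1, 3.1], [-0.76, 2.03], [0.27, 2.55], [-1.08, 4.22], [0.17, 2.65], [-2.57, 2.57]. Speed limits (rad/s): [2.79, 2.79, 3.14, 3.14, 3.14, 3.14].

## Interface

Orientations are given as [roll, pitch, yaw] about the fixed x, y, z axes, in that order (R = Rz(yaw) Ry(pitch) Rx(roll)).
In Python, from bench import telemetry, snapshot, ticket, robot gives the robot as it stands.
- The arm moves only by the tool apply_moves, never from a script. Its argument "moves" is a list that holds one entry, the list of rows, each a list of 5 numbers: the shift along the tool's x, y, z in units of 50 mm (1.0 is 50 mm), then the turn about the tool's z in units of 10 degrees (1.0 is 10 degrees), then the closure, from 0 (fully open) to 1 (shut). A call has 1 to 10 rows; each row is the pose to reach, as a shift and turn from the pose commanded when the call began, along the tool's axes at that moment; what a row does not reach only later rows make up. A row lasts 1/8 s, in which the tool goes at most 62.5 mm and 10.7 degrees, less where a joint would pass 70% of its speed; a pose out of reach is approached as far as the arm can. A call with a gripper value outside its range is refused whole. The fingers move at their own pace and stop on an object; the grip force is fixed at half the most. Time passes only in rows, so rows that repeat a pose let the fingers close. It gives the time, the measured TCP pose, the force, the opening and the grip force at its end, in the units of the state.
- telemetry.get_obs(): the state, without advancing time (a new reading comes with each control period).
- snapshot(name): name is "scene" or "top" or "wrist"; returns a dict with "image" (420x560x3 uint8, red, green, blue), "fovy" (degrees; the focal length in pixels is half the picture's height over the tangent of half this angle, whatever the lens; pixels are square), "cx", "cy" (the principal point, pixels), "R" (3x3) and "t" (3): a world point X has camera coordinates R X + t. Camera axes: x right, y down, z forward; pixel columns grow to the right and rows downward; lengths in m; the calibration is good to about 2 mm. A picture is of the moment at which its call begins. There is no depth.
- ticket.close_job(): hands the job in; it is judged then, once.
The state is a dict: "time": time; "joint_positions": joint angles; "qvel": joint speeds; "joint_torque": joint torques, N m; "tool_pos": TCP position; "ee_rot": TCP orientation; "wrist_force": force on the tool from outside, world axes, zero at the start; "wrist_torque": the same for the moment, N m; "width": finger opening in m; "finger_force": force on a finger pad.
Only numpy, scipy, OpenCV 4.12 (cv2) and the standard library are available. Lean on these libraries where they do the work, as an engineer would, in place of code of your own. Each camera call takes 0.05 s, during which the arm holds its last target. There are 200 camera calls.

## Task

Before the antenna mast goes up, its hinge pin must be locked: take the R-clip with the red grip out of the caddy and push its straight leg down through the hole in the end of the pin until its bow has sprung over the pin, then let go of it. Leave the yellow clip where it stands.

Things in the scene. Friction and masses are not known exactly. Their poses are not given: they have to be found in the camera images.
- red_clip_grip (a point): Centre of the red grip of the R-clip to use: 26 mm along x, 12 thick (y), 34 tall (z up). Straight 6 mm leg on its z axis, tip 71 mm below; sprung wire bow on +x, out to x = 23 mm, 70 mm down. It stands in a pocket of a grey caddy (42 mm tall), 30 mm deep, grip 24 mm clear above; lift 50 mm straight up to clear. Take it across the 12 mm. The pockets are 75 mm apart along x. 60 g.
- red_clip_bow (a joint): How far the red clip's bow is sprung away from its leg: 0 rad relaxed, about 0.17 rad while its neck is forced over the pin (some 5 to 10 N of downward push); once over it springs shut by itself.
- pin_hole (a point): Mouth centre of the hole, on top of the mast foot's steel pin (level, along y, 32 mm thick, top 86 mm over the table). Hole straight down, 13 mm wide, brass-ringed, countersunk to 20. Pin ends 24 mm on at +y; green cheek, no taller, 36 mm off at -y, then a tube 9 taller. Clip enters with its y along the pin's y, bow on either side. Home: grip centre 20 to 27 mm above this; a few mm over-push does no harm.
- yellow_clip_grip (a point): Centre of the yellow grip of a like clip of thinner wire (4 mm), meant for another pin, in the caddy's other pocket, where it stays. Same grip and leg sizes and axes.
Mind the look-alikes: they are no part of the job. There is more than one size of the part that bears red_clip_grip; the job needs the larger.

How it is judged:
On the way:
1. the red clip's leg is in the pin's hole and its bow is spread by the pin (value of joint red_clip_bow above 0.06 rad and horizontal distance between red_clip_grip and pin_hole below 0.015 m and z of red_clip_grip in the frame of pin_hole below 0.062 m).
At the end, for the whole second after the job is handed in: The red clip's leg stands in the pin's hole (grip centre within 12 mm of the hole's axis, 12 to 33 mm above its mouth, tilted less than 0.3 rad), the clip square across the pin to within 0.5 rad, its bow sprung shut over the pin (below 0.08 rad) (horizontal distance between red_clip_grip and pin_hole below 0.012 m and z of red_clip_grip in the frame of pin_hole between 0.012 and 0.033 m and value of joint red_clip_bow below 0.08 rad and angle between red_clip_grip's own z axis and vertical below 0.3 rad and angle between the y axis of red_clip_grip and the y axis of pin_hole, either way round below 0.5 rad); the robot touches nothing.
It fails at once if the yellow clip is moved by more than 30 mm (distance of yellow_clip_grip from where it was at the start of the episode above 0.03 m).
It also fails if it takes over 35 s, if anything falls off the work surface, if the arm or the gripper's body presses on something with over 40 N, if the wrist force passes 120 N, or if a joint passes its speed limit or range.

## Working session

There is one attempt and no reset: what is moved stays moved. The work goes in short steps, Python scripts to look and compute and a tool call to move; the robot and the scene stay as the last step left them, time stands still between calls to the robot, and variables do not carry over. Pictures are saved under pics/ and viewed, at most 10 in all, crops included, and the job is handed in when it is done.

Besides the shell and the picture viewer there is one more tool, called after "Call:" by a JSON object that holds its "op" and its "data", one argument or row to a line. apply_moves: Moves the arm, as the interface text tells. Its arguments: {"type":"object","properties":{"moves":{"type":"array","items":{"type":"array","items":{"type":"array","items":{"type":"number"}}}}},"required":["moves"]}

```bash
mkdir -p pics; cat > h.py <<'E'
import numpy as np, cv2
from bench import telemetry, snapshot, ticket, robot
def snap(n,f=None):
    s=snapshot(n)
    if f: cv2.imwrite('pics/'+f,s['image'][:,:,::-1])
    return s
def ray(s,u,v):
    f=210/np.tan(np.radians(s['fovy'])/2); R=np.array(s['R']);t=np.array(s['t'])
    d=R.T@np.array([(u-s['cx'])/f,(v-s['cy'])/f,1]); return -R.T@t,d
def plane(s,u,v,z):
    c,d=ray(s,u,v); return c+d*(z-c[2])/d[2]
def tri(rs):
    A=np.zeros((3,3));b=np.zeros(3)
    for c,d in rs:
        d=d/np.linalg.norm(d);P=np.eye(3)-np.outer(d,d);A+=P;b+=P@c
    return np.linalg.solve(A,b)
def proj(s,X):
    f=210/np.tan(np.radians(s['fovy'])/2);p=np.array(s['R'])@X+np.array(s['t']);return p[:2]/p[2]*f+[s['cx'],s['cy']]
E
python3 - <<'E'
from h import *
a=snap('scene');b=snap('top')
im=np.hstack([a['image'],b['image']])
cv2.imwrite('pics/a.png',a['image'][:,:,::-1]);cv2.imwrite('pics/b.png',b['image'][:,:,::-1])
for s in(a,b):print(s['fovy'],s['cx'],s['cy'],-np.array(s['R']).T@s['t'])
print(telemetry.get_obs())
E
```

```text
55.85749487095184 275.33501019020355 199.01888312554294 [0.78363498 0.42704965 0.56254992]
54.90797382519422 280.4475985913902 216.50998633547914 [0.40034831 0.03464556 0.80104106]
{'time': 0.1, 'joint_positions': array([-1.37308526e+00,  8.78803505e-02,  1.37207200e+00, -1.52719563e-05,
        1.68360150e+00, -1.03109799e-01]), 'qvel': array([-0.0016608 , -0.0015912 , -0.00400613,  0.00158814, -0.00171995,
        0.00152283]), 'joint_torque': array([ 1.91148843e-03, -3.41252017e+01, -3.03301764e+01,  7.19829462e-02,
        3.04636604e-02, -8.78361652e-05]), 'tool_pos': array([ 0.16293641, -0.5252093 ,  0.40363703]), 'ee_rot': array([-3.13964031e+00, -1.86762532e-04,  3.00818980e-01]), 'wrist_force': array([-0.99033541,  0.91976236, -0.57243834]), 'wrist_torque': array([0.0021557 , 0.0042273 , 0.00384032]), 'finger_force': 0.0, 'width': 0.09423974265848702}
```

View pics/a.png

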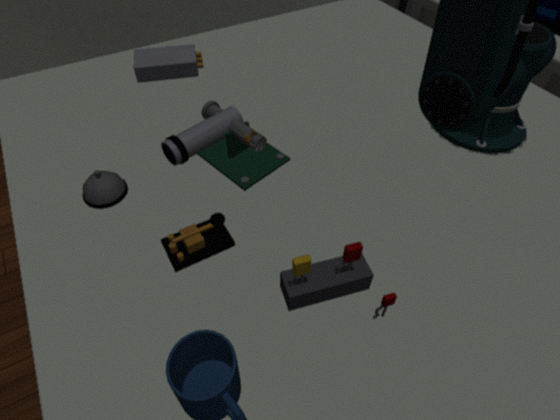

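View pics/b.png

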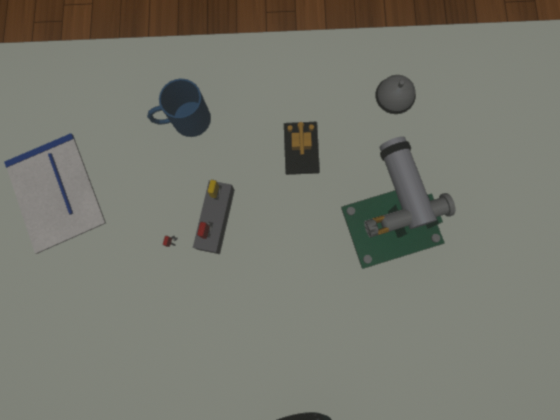

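The scene view shows three candidates: the red grip standing in the caddy at scene (353,252) / top (203,230), a small red clip lying loose at scene (388,300) / top (168,241), and the yellow grip at scene (302,266) / top (212,187). I choose the one standing in the caddy. The pin end with brass is at scene (258,140) / top (375,226). Next is a close crop to check this.

```bash
python3 - <<'E'
from h import *
a=snap('scene');b=snap('top')
def crop(s,x,y,w,h,k): return cv2.convertScaleAbs(cv2.resize(s['image'][y:y+h,x:x+w],None,fx=k,fy=k,interpolation=cv2.INTER_CUBIC),alpha=2.0)
o=np.vstack([np.hstack([crop(a,270,225,130,100,3),crop(a,205,95,100,100,3)]),np.hstack([crop(b,150,165,130,100,3),crop(b,340,180,100,100,3)])])
cv2.imwrite('pics/c.png',o[:,:,::-1])
for n,s in(('a',a),('b',b)):
    hsv=cv2.cvtColor(s['image'],cv2.COLOR_RGB2HSV)
    for c,m in(('red',((hsv[...,0]<6)|(hsv[...,0]>174))&(hsv[...,1]>170)&(hsv[...,2]>50)),('yel',(abs(hsv[...,0].astype(int)-26)<5)&(hsv[...,1]>150)&(hsv[...,2]>70))):
        k,l,st,ce=cv2.connectedComponentsWithStats(m.astype('uint8'))
        for i in range(1,k):
            if st[i,4]>15: print(n,c,st[i],ce[i].round(1))
# grip top face guess
E
```

```text
a red [346 243  16   8  85] [353.5 246.6]
a red [385 294  11   6  44] [390.  296.4]
a yel [293 255  17  10 100] [301.2 259.6]
b yel [208 181   8  13  74] [211.6 186.9]
```

View pics/c.png

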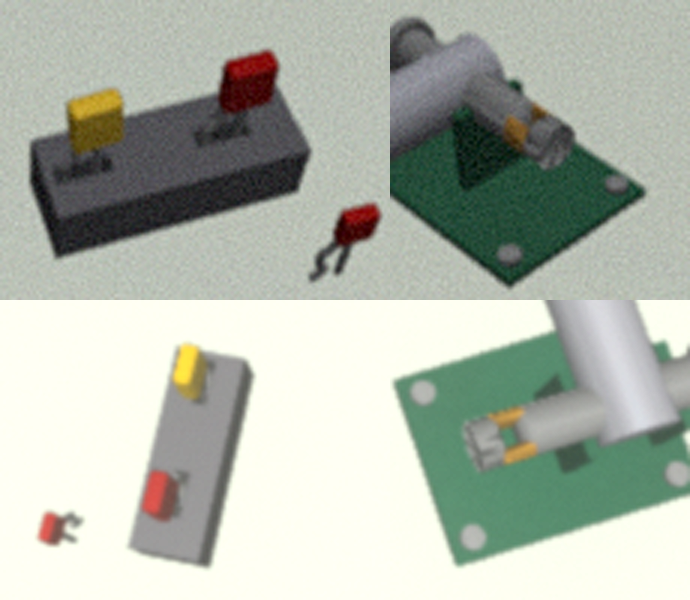

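The crop shows the larger red clip in the caddy's near pocket, its bow to the +row side. The smaller one lies on the table. The pin hole is seen between brass arcs at top ≈(381,225), scene ≈(251,136).

```bash
python3 - <<'E'
from h import *
a=snap('scene');b=snap('top');w=snap('wrist')
print('wristcam',-np.array(w['R']).T@w['t'],np.array(w['R']).round(3).tolist(),w['fovy'])
P=lambda s,x,y,z:plane(s,x,y,z).round(4)
# caddy crop top coords -> px ; grip top faces z=.1
T=lambda x,y:(150+x/3,165+(y-300)/3)
print('red b centre z.092',P(b,*T(159,496),.088),'yel',P(b,*T(190,371),.088))
for n,p in dict(near_l=(131,548),near_r=(208,566),far_r=(252,362),far_l=(180,346)).items():print(n,P(b,*T(*p),.042))
print('hole top',P(b,381,225.3,.086),'scene',P(a,251,135.7,.086),tri([ray(b,381,225.3),ray(a,251,135.7)]))
print('red scene', P(a,270+247/3,225+85/3,.083),tri([ray(b,*T(159,496)),ray(a,270+247/3,225+82/3)]))
print('yel scene', P(a,270+96/3,225+122/3,.083),tri([ray(b,*T(190,371)),ray(a,270+96/3,225+120/3)]))
q=lambda x,y:(340+(x-390)/3,180+(y-300)/3)
print('pin end',P(b,*q(485,446),.07),'pin far',P(b,447,205,.07))
E
```

```text
wristcam [ 0.24488811 -0.5003295   0.3841856 ] [[0.295, -0.955, -0.001], [-0.914, -0.283, 0.291], [-0.278, -0.085, -0.957]] 67.96180743162316
red b centre z.092 [0.517  0.1915 0.088 ] yel [0.5936 0.1733 0.088 ]
near_l [0.4918 0.2191 0.042 ]
near_r [0.4789 0.1702 0.042 ]
far_r [0.6107 0.1418 0.042 ]
far_l [0.6231 0.1889 0.042 ]
hole top [ 0.5166 -0.1268  0.086 ] scene [ 0.528  -0.1172  0.086 ] [ 0.51994787 -0.13079786  0.0728647 ]
red scene [0.5207 0.1941 0.083 ] [0.51845141 0.19247416 0.08164355]
yel scene [0.5961 0.1763 0.083 ] [0.59516755 0.17459801 0.08178801]
pin end [ 0.5135 -0.1131  0.07  ] pin far [ 0.553  -0.2531  0.07  ]
```

Call:
{"op": "apply_moves", "data": {
  "moves": [
    [[9.1,-5.5,0,0,0],[9.1,-5.5,0,0,0],[9.1,-5.5,0,0,0],[9.1,-5.5,0,0,0],[9.1,-5.5,0,0,0],[9.1,-5.5,0,0,0],[9.1,-5.5,0,0,0],[9.1,-5.5,0,0,0],[9.1,-5.5,0,0,0],[9.1,-5.5,0,0,0]]
  ]
}}

```text
time: 1.6
tool_pos: [0.5171, -0.1261, 0.4043]
ee_rot: [-3.141, 0.0, 0.305]
wrist_force: [0.1, -1.0, 0.9]
width: 0.0935
finger_force: 0.0
```

```bash
python3 - <<'E'
from h import *
o=telemetry.get_obs();print(o['time'],o['tool_pos'],o['ee_rot'])
w=snap('wrist','w1.png');import pickle;pickle.dump(w,open('w1.pkl','wb'))
print(proj(w,np.array([.517,-.127,.086])))
E
```

```text
1.6 [ 0.51705581 -0.12612023  0.40428178] [-3.14119384e+00  4.83365277e-04  3.04785708e-01]
[279.62615236 205.01542665]
```

View pics/w1.png

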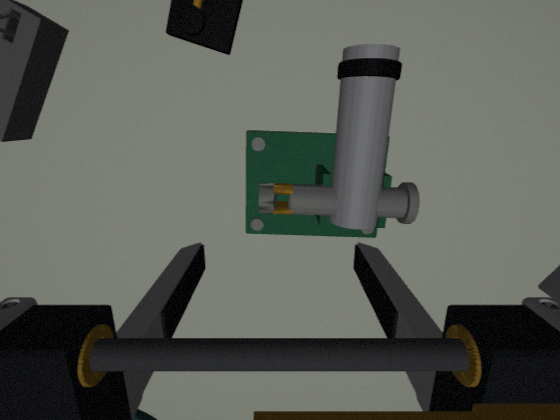

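The wrist view shows the pin lying almost horizontal in the image, brass arcs at (283,189) and (283,208), and the hole around (283,199). The tube runs up and right from (360,200), clear of the approach.

```bash
python3 - <<'E'
from h import *
import pickle;w=pickle.load(open('w1.pkl','rb'))
c=w['image'][170:230,245:345]
cv2.imwrite('pics/w1c.png',cv2.convertScaleAbs(cv2.resize(c,None,fx=8,fy=8,interpolation=cv2.INTER_CUBIC),alpha=2.5)[:,:,::-1])
hsv=cv2.cvtColor(w['image'],cv2.COLOR_RGB2HSV)
m=(abs(hsv[...,0].astype(int)-18)<7)&(hsv[...,1]>120)&(hsv[...,2]>40)
m[:, :250]=0;m[:170]=0;m[230:]=0
k,l,st,ce=cv2.connectedComponentsWithStats(m.astype('uint8'))
print([(st[i],ce[i]) for i in range(1,k) if st[i,4]>5])
for p in((283.5,198.5),(300,200)):print(plane(w,*p,.086))
E
```

```text
[(array([273, 184,  20,  10, 189], dtype=int32), array([282.83597884, 188.38095238])), (array([273, 201,  19,  13, 181], dtype=int32), array([281.73480663, 207.90607735]))]
[ 0.52454762 -0.12864608  0.086     ]
[ 0.52797751 -0.14471141  0.086     ]
```

View pics/w1c.png

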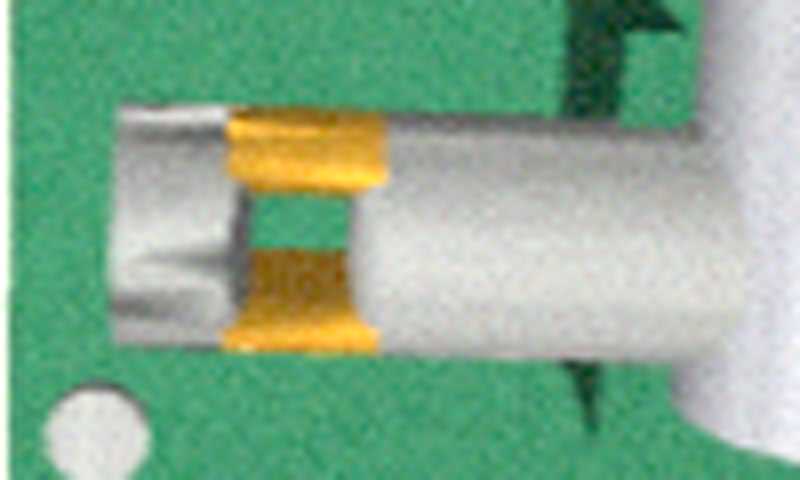

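The crop shows the hole mouth spanning columns 245–352 and rows 190–325, so its centre is crop (302,258), about full-image (282.6,202). The pin's silhouette is centred at row 198.4.

```bash
python3 - <<'E'
from h import *
import pickle;w=pickle.load(open('w1.pkl','rb'));b=snap('top')
print(plane(w,282.6,202,.086),plane(w,282.6,198.2,.070), plane(w,282.6,198.2,.075))
print('axis',plane(w,259.5,198.2,.072)-plane(w,330,200.2,.072))
print('end',plane(w,259.2,198.2,.070))
print(proj(b,plane(w,282.6,202,.086)),proj(b,[.517,-.128,.086]))
E
```

```text
[ 0.52085603 -0.12888313  0.086     ] [ 0.5205854 -0.1291447  0.07     ] [ 0.52183168 -0.12869436  0.075     ]
axis [-0.01984017  0.07039875  0.        ]
end [ 0.51328378 -0.10587347  0.07      ]
[381.97513727 222.89424319] [381.6364317  225.04041036]
```

Call:
{"op": "apply_moves", "data": {
  "moves": [
    [[1.94,-6.07,1,3,0],[1.94,-6.07,1,3,0],[1.94,-6.07,1,3,0],[1.94,-6.07,1,3,0],[1.94,-6.07,1,3,0],[1.94,-6.07,1,3,0],[1.94,-6.07,1,3,0],[1.94,-6.07,1,3,0],[1.94,-6.07,1,3,0]]
  ]
}}

```text
time: 2.82
tool_pos: [0.5191, 0.1891, 0.3552]
ee_rot: [3.141, -0.001, -0.225]
wrist_force: [-0.0, -0.3, -0.4]
width: 0.0937
finger_force: 0.0
```

```bash
python3 - <<'E'
from h import *
o=telemetry.get_obs();print(o['time'],o['tool_pos'],o['ee_rot'])
w=snap('wrist');import pickle;pickle.dump(w,open('w2.pkl','wb'))
cv2.imwrite('pics/w2.png',cv2.convertScaleAbs(cv2.resize(w['image'][60:360,140:540],None,fx=2,fy=2,interpolation=cv2.INTER_CUBIC),alpha=2.2)[:,:,::-1])
print(proj(w,np.array([.5185,.1925,.100])))
E
```

```text
2.825 [0.51906624 0.18905076 0.35517461] [ 3.14146139e+00 -9.42538655e-04 -2.25420349e-01]
[274.89275409 228.60123431]
```

View pics/w2.png

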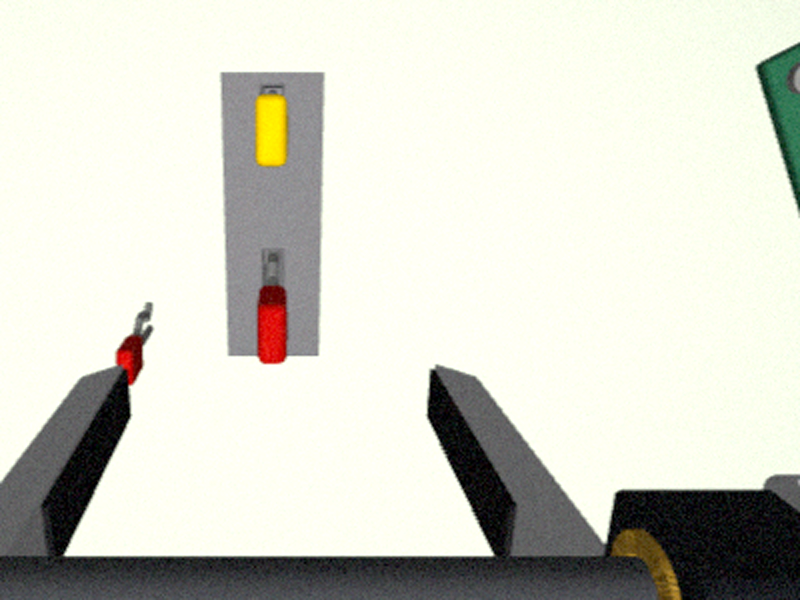

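The red grip's top face is at crop (272,332), image (276.2,226). It is aligned with the tool and its bow points towards the yellow clip; the yellow grip is at crop (271,130).

```bash
python3 - <<'E'
from h import *
import pickle;w=pickle.load(open('w2.pkl','rb'))
p=plane(w,276.0,225.8,.1);t=np.array([.51906624,.18905076]);y=-.2254
d=p[:2]-t;print(p,d@[np.cos(y),np.sin(y)],d@[np.sin(y),-np.cos(y)])
E
```

```text
[0.52062643 0.19109067 0.1       ] 0.0010648070506231646 -0.0023370082991883397
```

Call:
{"op": "apply_moves", "data": {
  "moves": [
    [[0,0,0.5,0,0],[0,0,0.5,0,0]]
  ]
}}

```text
time: 3.12
tool_pos: [0.5184, 0.1897, 0.3278]
ee_rot: [3.139, 0.004, -0.224]
wrist_force: [0.5, 0.8, -0.3]
width: 0.0936
finger_force: 0.0
```

Call:
{"op": "apply_moves", "data": {
  "moves": [
    [[0.02,-0.04,0.6,0,0],[0.02,-0.04,1.18,0,0],[0.02,-0.04,1.18,0,0],[0.02,-0.04,1.18,0,1],[0.02,-0.04,1.18,0,1],[0.02,-0.04,1.18,0,1],[0.02,-0.04,1.18,0,1],[0.02,-0.04,1.18,0,1]]
  ]
}}

```text
time: 4.12
tool_pos: [0.5202, 0.1925, 0.2708]
ee_rot: [-3.142, -0.0, -0.223]
wrist_force: [-0.4, 0.5, 0.3]
width: 0.0474
finger_force: 0.0
```

Call:
{"op": "apply_moves", "data": {
  "moves": [
    [[0,0,0,0,1],[0,0,0,0,1],[0,0,0,0,1],[0,0,0,0,1],[0,0,0,0,1],[0,0,0,0,1]]
  ]
}}

```text
time: 4.88
tool_pos: [0.5202, 0.1925, 0.2706]
ee_rot: [3.141, 0.0, -0.223]
wrist_force: [-0.3, 0.3, -0.6]
width: 0.0117
finger_force: 30.0
```

Call:
{"op": "apply_moves", "data": {
  "moves": [
    [[0,0,-1,0,1],[0,0,-2,0,1],[0,0,-2,0,1],[1.41,6.26,-2,-2.85,1],[1.41,6.26,-2,-2.85,1],[1.41,6.26,-2,-2.85,1],[1.41,6.26,-2,-2.85,1],[1.41,6.26,-2,-2.85,1],[1.41,6.26,-2,-2.85,1],[1.41,6.26,-2,-2.85,1]]
  ]
}}

```text
time: 6.12
tool_pos: [0.5196, -0.1291, 0.3694]
ee_rot: [-3.14, 0.001, 0.272]
wrist_force: [0.4, 0.2, -0.3]
width: 0.0117
finger_force: 30.0
```

Call:
{"op": "apply_moves", "data": {
  "moves": [
    [[0,0,0,0,1],[0,0,0,0,1]]
  ]
}}

```text
time: 6.38
tool_pos: [0.5199, -0.1266, 0.3706]
ee_rot: [-3.141, -0.0, 0.277]
wrist_force: [0.2, -0.1, -0.4]
width: 0.0115
finger_force: 30.0
```

```bash
python3 - <<'E'
from h import *
import pickle
o=telemetry.get_obs();print(o['time'],o['tool_pos'],o['ee_rot'],o['width'])
w=snap('wrist');a=snap('scene');b=snap('top');pickle.dump((w,a,b),open('w3.pkl','wb'))
def crop(s,x,y,W,H,k): return cv2.convertScaleAbs(cv2.resize(s['image'][y:y+H,x:x+W],None,fx=k,fy=k,interpolation=cv2.INTER_CUBIC),alpha=2.2)
cv2.imwrite('pics/w3.png',np.hstack([crop(w,220,130,130,200,3),crop(a,190,40,130,200,3)])[:,:,::-1])
E
```

```text
6.375 [ 0.51994716 -0.12662969  0.37062445] [-3.14118697e+00 -8.51211507e-05  2.77306546e-01] 0.011540888061629851
```

View pics/w3.png

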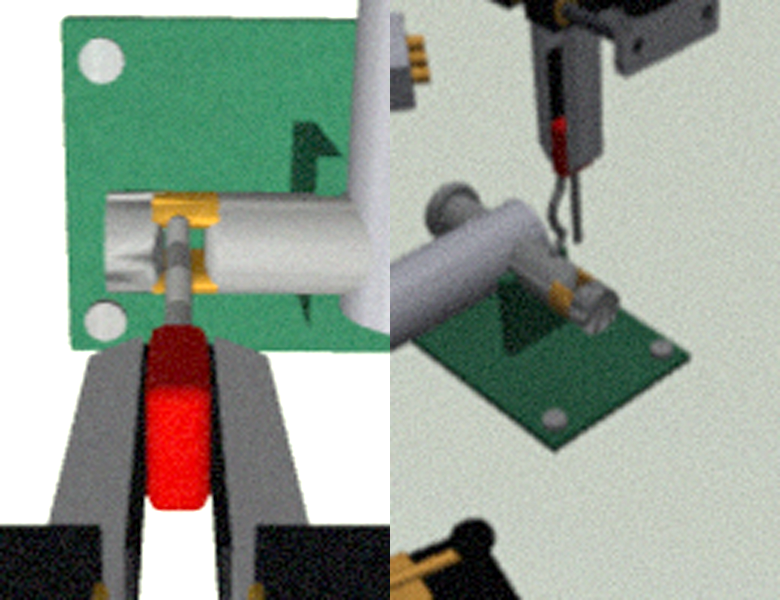

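In this view the brass spans crop columns 152–218 (hole column 281.7) and the pin silhouette rows 193–292. The leg's column is 279, and the straight leg's tip is at scene crop (577,240), i.e. px (252.3,120).

```bash
python3 - <<'E'
from h import *
import pickle;w,a,b=pickle.load(open('w3.pkl','rb'))
print('hole wrist',plane(w,281.5,210.5,.072),'top', plane(w,281.5,213.5,.086))
print('grip top face',plane(w,220+178/3-.3,130+450/3-.3,.1998),'edges',plane(w,279,260,.1998),plane(w,279,299.7,.1998))
print('tip scene',plane(a,252.0,119.5,.112))
def br(s,x0,x1,y0,y1):
    hsv=cv2.cvtColor(s['image'],cv2.COLOR_RGB2HSV)
    m=(abs(hsv[...,0].astype(int)-18)<8)&(hsv[...,1]>100)&(hsv[...,2]>35)
    k=np.zeros_like(m);k[y0:y1,x0:x1]=1;m&=k
    n,l,st,ce=cv2.connectedComponentsWithStats(m.astype('uint8'))
    return [(st[i].tolist(),ce[i].round(1).tolist()) for i in range(1,n) if st[i,4]>8]
print('wrist',br(w,220,350,180,240));print('scene',br(a,235,275,115,160))
import pickle as p
# predicted hole in each cam
for X in([.517,-.127,.086],[.5205,-.1289,.086]):print(proj(a,np.array(X)),proj(w,np.array(X)))
# brass ring extreme points at pin flanks: z=.070, x +-16mm perp to axis
R=np.array([np.cos(.275),np.sin(.275)])
for h in([.517,-.127],[.5205,-.1289]):
    for s in(-1,1):
        q=np.r_[np.array(h)+s*.016*R,.070]; print('flank',s,proj(a,q),proj(w,q))
E
```

```text
hole wrist [ 0.52085182 -0.12905998  0.072     ] top [ 0.5222668  -0.12855078  0.086     ]
grip top face [ 0.52016741 -0.1269111   0.1998    ] edges [ 0.53146692 -0.12368765  0.1998    ] [ 0.50819895 -0.13028667  0.1998    ]
tip scene [ 0.51822939 -0.12983777  0.112     ]
wrist [([270, 194, 23, 12, 230], [281.6, 198.9]), ([283, 213, 10, 15, 87], [286.4, 221.0]), ([271, 221, 4, 7, 20], [272.8, 224.8])]
scene [([252, 130, 5, 5, 12], [253.9, 132.2]), ([243, 134, 8, 10, 51], [246.5, 138.1])]
[253.74741665 131.16174402] [278.2154568  218.44515713]
[251.6854634  131.17186336] [281.33158653 215.41739305]
flank -1 [259.9374291  134.09844272] [278.25385514 228.96982393]
flank 1 [248.00630422 141.36431099] [278.27646909 196.64163005]
flank -1 [257.92713297 134.10852005] [281.1613757 226.1741447]
flank 1 [245.95493658 141.37511816] [281.27771585 193.66303318]
```

Call:
{"op": "apply_moves", "data": {
  "moves": [
    [[-0.02,0.04,0,0,1],[-0.02,0.04,0.2,0,1],[-0.02,0.04,0.4,0,1],[-0.02,0.04,0.55,0,1],[-0.02,0.04,0.7,0,1],[-0.02,0.04,0.7,0,1]]
  ]
}}

```text
time: 7.28
tool_pos: [0.5195, -0.1305, 0.3351]
ee_rot: [-3.141, -0.0, 0.275]
wrist_force: [-0.2, 0.4, -0.3]
width: 0.0116
finger_force: 30.0
```

```bash
python3 - <<'E'
from h import *
o=telemetry.get_obs();print(o['time'],o['tool_pos'],o['ee_rot'],o['wrist_force'],o['wrist_torque'])
w=snap('wrist');a=snap('scene')
def crop(s,x,y,W,H,k): return cv2.convertScaleAbs(cv2.resize(s['image'][y:y+H,x:x+W],None,fx=k,fy=k,interpolation=cv2.INTER_CUBIC),alpha=2.2)
cv2.imwrite('pics/w4.png',np.hstack([crop(w,240,170,80,110,5),crop(a,215,85,80,110,5)])[:,:,::-1])
E
```

```text
7.275 [ 0.51947292 -0.13046487  0.33505855] [-3.14105012e+00 -1.44461457e-04  2.74655302e-01] [-0.21496739  0.42077756 -0.25153644] [-0.00815731 -0.07592858  0.04963022]
```

View pics/w4.png

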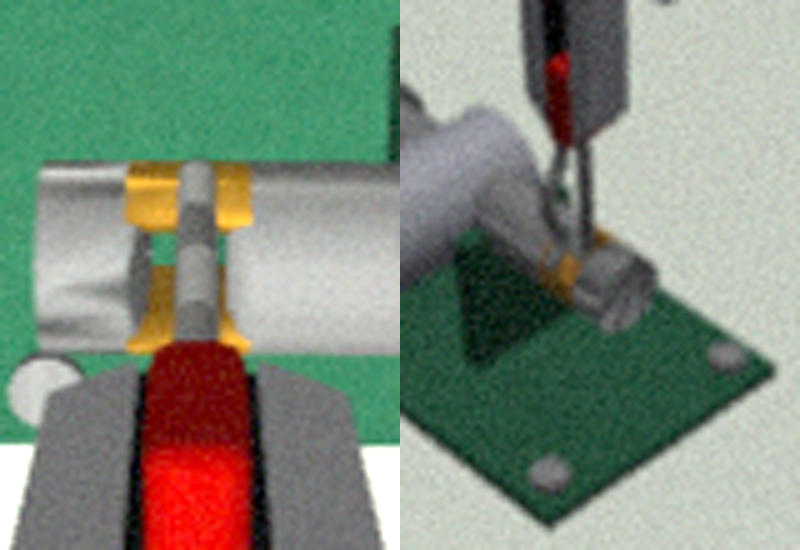

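The leg has entered the hole in both views: its column is 196 against a brass centre of 189 in the wrist crop, about 1 mm off. I'll trim that and push down.

Call:
{"op": "apply_moves", "data": {
  "moves": [
    [[0,-0.02,0.1,0,1],[0,-0.02,0.2,0,1],[0,-0.02,0.3,0,1],[0,-0.02,0.4,0,1],[0,-0.02,0.5,0,1],[0,-0.02,0.6,0,1],[0,-0.02,0.7,0,1],[0,-0.02,0.78,0,1],[0,-0.02,0.78,0,1]]
  ]
}}

```text
time: 8.5
tool_pos: [0.52, -0.1293, 0.2978]
ee_rot: [3.141, -0.005, 0.275]
wrist_force: [5.2, 1.4, 2.9]
width: 0.012
finger_force: 30.0
```

```bash
python3 - <<'E'
from h import *
o=telemetry.get_obs();print(o['tool_pos'],o['ee_rot'],o['wrist_force'],o['wrist_torque'])
w=snap('wrist');a=snap('scene')
def crop(s,x,y,W,H,k): return cv2.convertScaleAbs(cv2.resize(s['image'][y:y+H,x:x+W],None,fx=k,fy=k,interpolation=cv2.INTER_CUBIC),alpha=2.2)
cv2.imwrite('pics/w5.png',np.hstack([crop(w,240,170,80,110,5),crop(a,215,85,80,110,5)])[:,:,::-1])
E
```

```text
[ 0.51998296 -0.12927021  0.29775316] [ 3.14071916 -0.00468285  0.27495848] [5.23944901 1.3967767  2.92069394] [ 0.50721405 -1.21690274  0.02030528]
```

View pics/w5.png

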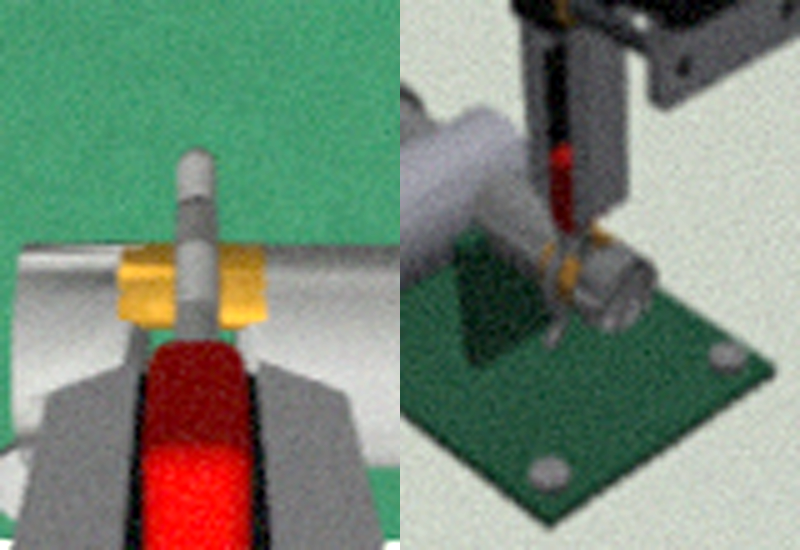

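The leg is in the hole and the bow lies over the pin's far side. There is still some side force, so I push a few mm more.

Call:
{"op": "apply_moves", "data": {
  "moves": [
    [[0,0,0.04,0,1],[0,0,0.08,0,1],[0,0,0.08,0,1]]
  ]
}}

```text
time: 8.98
tool_pos: [0.5207, -0.1294, 0.2959]
ee_rot: [3.138, -0.009, 0.275]
wrist_force: [6.5, 2.5, 7.8]
width: 0.0117
finger_force: 30.0
```

Call:
{"op": "apply_moves", "data": {
  "moves": [
    [[0,0,0.05,0,1],[0,0,0.1,0,1],[0,0,0.1,0,1]]
  ]
}}

```text
time: 9.35
tool_pos: [0.5217, -0.1296, 0.2924]
ee_rot: [3.136, -0.014, 0.275]
wrist_force: [9.2, 2.6, 9.9]
width: 0.0114
finger_force: 30.0
```

```bash
python3 - <<'E'
from h import *
w=snap('wrist');a=snap('scene')
def crop(s,x,y,W,H,k): return cv2.convertScaleAbs(cv2.resize(s['image'][y:y+H,x:x+W],None,fx=k,fy=k,interpolation=cv2.INTER_CUBIC),alpha=2.2)
cv2.imwrite('pics/w6.png',np.hstack([crop(w,240,170,80,110,5),crop(a,230,105,50,70,8)[:550]])[:,:,::-1])
E
```

```text
(no output)
```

View pics/w6.png

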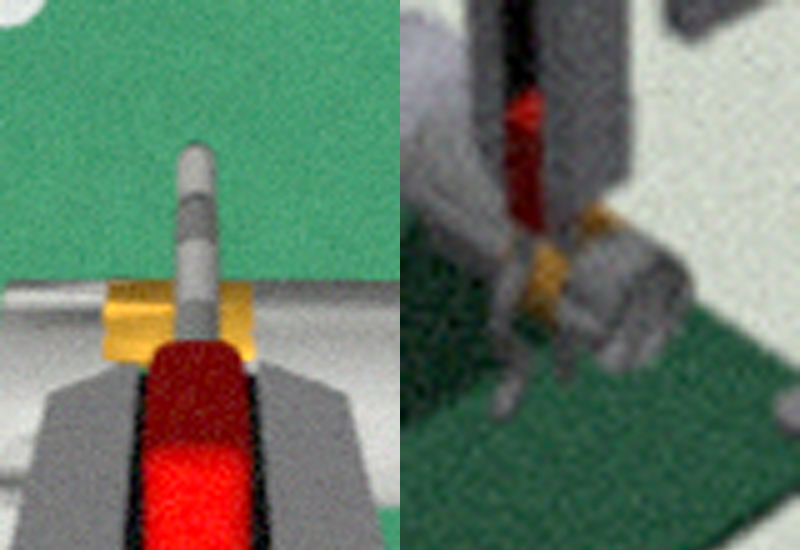

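The bow end has moved outward relative to the grip (row 162 → 148 → 142), so it is still spread and the clip sits slightly too far to -x. I relieve the side load towards +x and keep pushing gently.

Call:
{"op": "apply_moves", "data": {
  "moves": [
    [[0.06,0,0,0,1],[0.08,0,0,0,1],[0.08,0,0,0,1]]
  ]
}}

```text
time: 9.82
tool_pos: [0.5241, -0.129, 0.292]
ee_rot: [3.136, -0.006, 0.275]
wrist_force: [2.5, -0.1, 13.5]
width: 0.0118
finger_force: 30.0
```

```bash
cat >> h.py <<'E'
def bow():
    s=snapshot('wrist');c=s['image'].astype(int)[150:235,277:282].mean(1)
    sat=c[:,1]-c[:,0]   # green minus red: high on green foot
    g=sat>0.5*sat[:60].max()
    return s,sat.round(0).astype(int)
E
python3 - <<'E'
from h import *
import pickle
s,sat=bow();print('rows190-215',sat[35:65]);
c=pickle.load(open('w3.pkl','rb'))[0]['image'].astype(int)[150:235,277:282].mean(1);print(c[45:60].round(0).tolist())
o=telemetry.get_obs();print(o['time'],o['tool_pos'],o['wrist_force'],o['wrist_torque'])
E
```

```text
rows190-215 [38 39 38 37 39 39 38 38 37 38 39 39 40 41 30  7  1  1  0  0  0  1  1  1
  1 -1 -1  1  0  3]
[[65.0, 48.0, 15.0], [81.0, 60.0, 16.0], [102.0, 77.0, 25.0], [87.0, 65.0, 21.0], [88.0, 66.0, 22.0], [93.0, 69.0, 22.0], [87.0, 67.0, 25.0], [62.0, 57.0, 47.0], [66.0, 66.0, 65.0], [67.0, 67.0, 65.0], [66.0, 67.0, 65.0], [68.0, 68.0, 66.0], [68.0, 67.0, 67.0], [67.0, 67.0, 66.0], [67.0, 67.0, 65.0]]
9.875 [ 0.52406575 -0.12902626  0.29196868] [ 1.12715138  0.20552447 13.93676347] [ 0.12459523 -0.51580649 -0.02706771]
```

The bow edge is back to row 199.6 (relaxed 202) and the vertical force is now a hard stop, so the neck is over. I relax, open slightly and lift a little, then check.

Call:
{"op": "apply_moves", "data": {
  "moves": [
    [[0,0,-0.06,0,1],[0,0,-0.06,0,1],[0,0,-0.06,0,0.7],[0,0,-0.06,0,0.7],[0,0,-0.06,0,0.7],[0,0,-0.06,0,0.7]]
  ]
}}

```text
time: 10.62
tool_pos: [0.5227, -0.1285, 0.2901]
ee_rot: [-3.141, 0.001, 0.275]
wrist_force: [0.6, -0.2, 0.6]
width: 0.0284
finger_force: 0.0
```

```bash
python3 - <<'E'
from h import *
s,sat=bow();print(sat[35:65]);o=telemetry.get_obs();print(o['time'],o['tool_pos'],o['width'],o['wrist_force'])
hsv=cv2.cvtColor(s['image'],cv2.COLOR_RGB2HSV);m=((hsv[...,0]<6)|(hsv[...,0]>174))&(hsv[...,1]>150)&(hsv[...,2]>25);m[:,:240]=0;m[:,320:]=0
print(cv2.connectedComponentsWithStats(m.astype('uint8'))[2])
E
```

```text
[39 38 38 40 38 39 40 38 40 41 40 41 40 40 24 16  8  9  8  7  8  7  8  9
  8  6  7  5  4  5]
10.675 [ 0.52274425 -0.12848812  0.2902602 ] 0.02820265966476073 [-0.70667118 -0.02643099 -0.27705076]
[[     0      0    560    420 233963]
 [   271    235     22     62   1237]]
```

Call:
{"op": "apply_moves", "data": {
  "moves": [
    [[0,0,-0.4,0,0.7],[0,0,-1,0,0.7],[0,0,-2,0,0.7],[0,0,-2.4,0,0.7],[0,0,-2.4,0,0.7],[0,0,-2.4,0,0.7]]
  ]
}}

```text
time: 11.42
tool_pos: [0.5227, -0.1285, 0.4091]
ee_rot: [-3.14, 0.002, 0.275]
wrist_force: [0.7, -0.6, 0.7]
width: 0.0278
finger_force: 0.0
```

```bash
python3 - <<'E'
from h import *
o=telemetry.get_obs();print(o['time'],o['tool_pos'],o['width'],o['wrist_force'])
S={n:snap(n) for n in('wrist','scene','top')}
for n,s in S.items():
    hsv=cv2.cvtColor(s['image'],cv2.COLOR_RGB2HSV);m=((hsv[...,0]<8)|(hsv[...,0]>172))&(hsv[...,1]>130)&(hsv[...,2]>22)
    k,l,st,ce=cv2.connectedComponentsWithStats(m.astype('uint8'))
    print(n,[(st[i].tolist(),ce[i].round(1).tolist()) for i in range(1,k) if st[i,4]>15])
    for zc in(.106,.116,.126):
        c=np.array([.5200,-.1289,zc]);R=np.array([[np.cos(.275),-np.sin(.275),0],[np.sin(.275),np.cos(.275),0],[0,0,1]])
        P=np.array([proj(s,c+R@np.array([i*.013,j*.006,q*.017])) for i in(-1,1) for j in(-1,1) for q in(-1,1)])
        print(zc,P.min(0).round(1),P.max(0).round(1))
E
```

```text
11.425 [ 0.52274709 -0.12845087  0.40912298] 0.027807843467350244 [ 0.65281215 -0.64955867  0.67832043]
wrist [([275, 190, 13, 35, 412], [280.9, 207.3])]
0.106 [271.9 193.8] [285.5 230.6]
0.116 [271.7 196.3] [285.7 234.7]
0.126 [271.4 199.1] [285.9 239. ]
scene [([242, 115, 13, 20, 190], [248.6, 124.0]), ([382, 294, 14, 13, 121], [388.6, 299.3])]
0.106 [243.8 111. ] [258.9 134.2]
0.116 [243.5 106.5] [258.8 130. ]
0.126 [243.2 101.9] [258.6 125.7]
top [([164, 237, 4, 8, 25], [165.6, 240.5])]
0.106 [376.7 211.4] [392.8 231. ]
0.116 [377.9 210.2] [394.3 230.1]
0.126 [379. 209.] [395.8 229.2]
```

```bash
python3 - <<'E'
from h import *
import pickle
w,a=snap('wrist'),snap('scene')
c=tri([ray(w,281.3,207.3),ray(a,248.3,124.8)]);print('centre',c)
R=np.array([[np.cos(.275),-np.sin(.275),0],[np.sin(.275),np.cos(.275),0],[0,0,1]])
for s in (w,a):
    P=np.array([proj(s,c+R@np.array([i*.013,j*.006,q*.017])) for i in(-1,1) for j in(-1,1) for q in(-1,1)]);print(P.min(0).round(1),P.max(0).round(1))
w3=pickle.load(open('w3.pkl','rb'))[0]
for d in (.03,.04,.05,.06,.07): print(d,proj(w3,np.array([.5202,-.127,.183])+R@[.023,0,-d]).round(1),proj(w,c+R@[.023,0,-d]).round(1))
col=w['image'].astype(int)[160:215,279:284].mean(1);print([(160+i,*x.round().astype(int).tolist()) for i,x in enumerate(col)])
E
```

```text
centre [ 0.52475712 -0.13058241  0.10217533]
[275.4 188.7] [288.8 224.9]
[241.2 112.9] [256.4 136.1]
0.03 [279.3 213.3] [281.8 176.4]
0.04 [279.2 208.9] [281.7 174.5]
0.05 [279.2 204.9] [281.7 172.8]
0.06 [279.2 201.3] [281.6 171.2]
0.07 [279.2 197.9] [281.6 169.7]
[(160, 31, 67, 48), (161, 30, 66, 47), (162, 28, 66, 48), (163, 26, 64, 46), (164, 30, 65, 48), (165, 30, 66, 47), (166, 30, 66, 48), (167, 32, 67, 49), (168, 30, 66, 47), (169, 28, 67, 48), (170, 31, 67, 49), (171, 30, 65, 47), (172, 48, 62, 55), (173, 59, 64, 61), (174, 61, 64, 61), (175, 57, 59, 57), (176, 49, 52, 50), (177, 44, 46, 45), (178, 44, 45, 45), (179, 45, 46, 45), (180, 59, 60, 58), (181, 61, 63, 61), (182, 63, 64, 62), (183, 61, 62, 60), (184, 62, 63, 60), (185, 61, 63, 61), (186, 56, 57, 55), (187, 48, 49, 47), (188, 49, 48, 48), (189, 45, 46, 45), (190, 48, 20, 20), (191, 49, 4, 4), (192, 50, 8, 8), (193, 50, 3, 5), (194, 49, 2, 0), (195, 49, 3, 1), (196, 51, 5, 6), (197, 63, 4, 4), (198, 85, 6, 3), (199, 97, 6, 3), (200, 108, 11, 5), (201, 114, 12, 9), (202, 113, 10, 6), (203, 113, 11, 6), (204, 114, 12, 9), (205, 113, 10, 4), (206, 113, 10, 5), (207, 114, 11, 7), (208, 114, 8, 4), (209, 114, 8, 6), (210, 113, 9, 6), (211, 112, 9, 4), (212, 113, 6, 2), (213, 114, 14, 10), (214, 113, 7, 7)]
```

```bash
python3 -c "
from h import *
print(ticket.close_job())"
```

```text
the job is handed in; nothing more can be done
None
```

I pushed the red clip into the pin's hole, let go of it and handed the job in; no verdict came back. My last measurement puts the grip about 4–5 mm from the hole's axis and 16 mm above its mouth, which is inside the judged limits but below the stated 20–27 mm home range. The bow looked sprung shut and the gripper was clear. I never saw the bow at full spread; I inferred that its neck passed over the pin. I did not go near the yellow clip.

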